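Slide a sample tube puck round the guide-rail corner

TASK

Stand the tube in its carrier puck in the flared mouth of the sample lane, then slide it along the lane and round the corner between the guide rails, never lifting it out, until the puck has pushed the sensing flag fully home against the two stop pegs; let go and leave it standing there. The rails are delicate and not exactly where they are drawn, so go round by feel: never press against the rails, the flag or the pegs with more than 15 N, keep the tube upright, and leave the other things on the bench alone.

Things in the scene. Friction and masses are not known exactly. Their poses are not given: they have to be found in the camera images.
- puck_mid (a point): Capped sample tube fixed upright in a round grey carrier puck: one loose piece, about 120 g, 104 mm tall. Puck 40 mm diameter, 22 mm high, with a 4 mm collar; clear tube 16 mm diameter from 26 to 90 mm, then a white 18 mm cap. This point is on its axis 52 mm above its underside: grip the tube here, firmly (about 35 N), or it pivots in the fingers. z is up.
- lane: Sample lane: white board 250 x 250 x 8 mm, fixed on the bench, with two steel guide bars 8 mm thick, 8 to 16 mm above the board. Origin at bench height under the board, which spans x -135..115, y -125..125 mm. Drawn lane centre line: along +x from the mouth to (0,-70), a quarter bend to the left, radius 70 about the origin, to (70,0), then along +y to home at (70,45).
- lane_mouth (a point): Drawn centre of the lane's mouth on the board's top, at (-100,-70,8) mm in the lane frame, same axes: stand the puck here. The gap between the bars is 75 mm here and narrows to 43.5 mm (1.75 mm play each side of the puck) at x = -50, and stays so. Bars, flag and pegs are rigid and do not give, but stand a little off the drawn line.
- lane_home (a point): Drawn home place of the puck's underside centre, at (70,45,8) mm in the lane frame, same axes. In truth bars, flag and pegs together are shifted up to 4 mm in lane y and turned up to 0.05 rad either way about the mouth point: up to 13 mm off here. This is not measured: feel it. A grey flag stands across the lane, behind it two steel stop pegs 8 mm thick, 20 mm high.
- flag (a joint): How far the sensing flag at the end of the lane is pushed in, in m: 0 untouched; it moves along lane +y against a friction of about 2 N and stays where it is left. At about 0.0105 the puck meets the two rigid stop pegs: home.
- dropper_left: Bystander: white dropper bottle, 51 mm diameter, 143 mm tall; origin at the centre of its underside.
- tip_box: Bystander: pipette tip box 94 x 118 x 78 mm; origin at the centre of its underside.
- petri_1: Bystander: flat glass dish 69 mm diameter, 15 mm high; origin at the centre of its underside.
- bottle_indicator_a: Bystander: small indicator bottle with screw cap, 43 mm diameter, 77 mm tall; origin at the centre of its underside.
There are look-alikes about, which are no part of the job. What is shaped like the part that bears puck_mid but orange or pink is not meant.

How it is judged:
By the outcome, as a careful person would: the job done as asked, in the order asked, and still so for the second after the job is handed in, with the robot touching nothing.
It also fails if it takes over 72 s, if anything falls off the work surface, if the arm or the gripper's body presses on something with over 40 N, if the wrist force passes 120 N, or if a joint passes its speed limit or range.

ROBOT

A 6-joint arm with a two-finger parallel gripper is mounted at the origin on a cart in front of the work surface, level with it; the furniture and walls round the work are solid. World frame = base frame: x ahead of the robot, y to its left, z up, the work surface at z = 0. Lengths are in m, angles in degrees, forces in N, time in s.
With the tool pointing down it reaches from about 0.35 to 0.875 m from the base axis. Payload 4.2 kg.
Tool frame: the origin (TCP) lies between the finger pads; the fingertips stand 8 mm ahead of it and the grasp point (between the pads) lies 11 mm behind it; z points along the fingers, y is the line along which they close (so a half turn about z gives the same grasp; the last joint's range is limited). The gripper opens to 87 mm and grips with 3 to 60 N. Pads are 19 mm wide; open, the fingers measure 117 mm over their backs; the gripper's body (75 mm by 190 mm) begins 51 mm behind the grasp point.
Start: joints at [79.16, 22.042, 0.453, 0, -68.411, -14.817], TCP at [0.271, 0.563, 0.231] pointing down, gripper open.
Joint ranges: [-179.83, 179.83], [-69.29, 118.12], [-61.27, 80.66], [-181.25, 117.63], [-171.15, -9.14], [-177.46, 177.46]. Speed limits (degrees/s): [159.86, 159.86, 180, 180, 180, 180].

INTERFACE

Orientations are given as a 3x3 rotation matrix whose columns are the frame's x, y, z axes.
In Python, from station import sense, capture, camera_model, finish_job, find_in gives the robot as it stands. The module is installed in compiled form; this text tells all that it offers.
- The arm moves only by the tool arm_command, never from a script. Its argument "motion" is a list of rows, each a list of 7 numbers: the finger opening in mm, from 0 to 87, then the shift along the tool's x, y, z in mm, then the turn, a rotation vector about the tool's x, y, z in rad. In form: [[jaw, dx, dy, dz, rx, ry, rz], ...]. A call has 1 to 8 rows; each row shifts and turns the commanded pose from where the row before left it, along the tool's axes as they then stand; what a row does not reach is not made up. A row lasts 1/10 s, in which the tool goes at most 50 mm and 8.59 degrees, less where a joint would pass 70% of its speed; a pose out of reach is approached as far as the arm can. A call with a gripper value outside its range is refused whole. The fingers move at their own pace and stop on an object; the grip force is fixed at half the most. Time passes only in rows, so rows that do not move let the fingers close. It gives the time, the measured TCP pose, the force, the opening and the grip force at its end, in the units of the state.
- sense(): the state, without advancing time (a new reading comes with each control period).
- capture(name): name is "side" or "top" or "wrist"; returns the picture (384x512x3 uint8, red, green, blue); there is no depth.
- camera_model(name): a dict with "fx", "fy", "cx", "cy" (pixels), "R" (3x3) and "t" (3): a world point X has camera coordinates R X + t. Camera axes: x right, y down, z forward; pixel columns grow to the right and rows downward; lengths in m; the calibration is good to about 2 mm. A picture is of the moment at which its call begins: read the wrist's pose just before it. camera_model takes no time and is no camera call; for the wrist camera it gives the pose at the moment of the call.
- finish_job(): hands the job in; it is judged then, once.
Trained networks look in the newest picture that a camera, given by its name, has taken for a name from the list of things; names that differ only in an ending like _2 or _b are one class to them, and where a whole thing is asked for, a point or a joint stands for the part that bears it (a point fixed in the world has none). Each returns a list of dicts, best first, with "p" (0 to 1); they miss things now and then, are a little off and sometimes report something else, mostly with a low value. They report only what shows in the picture. A call takes as long as a camera call. They do not tell look-alikes from the thing itself.
- find_in(target, camera): "location" ([row, column] in pixels, amid what is visible of it).
The state is a dict: "time_s": time; "joints": joint angles; "joint_velocities": joint speeds; "effort": joint torques, N m; "tcp_pos": TCP position; "ee_rot": TCP orientation; "wrist_force": force on the tool from outside, world axes, zero at the start; "moment": the same for the moment, N m; "gripper_width": opening from 0.0 (shut) to 1.0 (fully open); "gripper_force": force on a finger pad.
Only numpy, scipy, OpenCV 4.12 (cv2) and the standard library are available. Lean on these libraries where they do the work, as an engineer would, in place of code of your own. Each camera call takes 0.05 s, during which the arm holds its last target. There are 200 camera calls.

## Working session

There is one attempt and no reset: what is moved stays moved. The work goes in short steps, Python scripts to look and compute and a tool call to move; the robot and the scene stay as the last step left them, time stands still between calls to the robot, and variables do not carry over. Pictures are saved under pics/ and viewed, at most 10 in all, crops included, and the job is handed in when it is done.

Besides the shell and the picture viewer there is one more tool, called as name(argument=value, ...), one argument or row to a line, values as JSON. arm_command: Moves the arm, as the interface text tells. Its arguments: {"type":"object","properties":{"motion":{"type":"array"}},"required":["motion"]}

```bash
mkdir -p pics
cat > h.py <<'E'
import numpy as np, cv2
from station import sense, capture, camera_model, finish_job, find_in
def cap(n,f=None):
    m=camera_model(n); im=capture(n)
    if f: cv2.imwrite('pics/'+f,cv2.cvtColor(im,cv2.COLOR_RGB2BGR))
    return im,m
def ray(m,rc):
    R=np.array(m['R']);t=np.array(m['t'])
    d=R.T@np.array([(rc[1]-m['cx'])/m['fx'],(rc[0]-m['cy'])/m['fy'],1]); return -R.T@t,d/np.linalg.norm(d)
def atz(m,rc,z):
    c,d=ray(m,rc); return c+d*(z-c[2])/d[2]
def proj(m,X):
    p=np.array(m['R'])@np.array(X)+np.array(m['t']); return [m['fy']*p[1]/p[2]+m['cy'],m['fx']*p[0]/p[2]+m['cx']]
def tri(ms,rcs):
    A=np.zeros((3,3));b=np.zeros(3)
    for m,rc in zip(ms,rcs):
        c,d=ray(m,rc);P=np.eye(3)-np.outer(d,d);A+=P;b+=P@c
    return np.linalg.solve(A,b)
E
python3 - <<'E'
from h import *
np.set_printoptions(precision=3,suppress=True)
s=sense();print(s['tcp_pos'],s['ee_rot'],s['wrist_force'],s['time_s'])
ims=[]
for n in['side','top','wrist']:
    im,m=cap(n,n+'0.png');ims.append(im)
    print(n,ray(m,[192,256]))
    for o in['puck_mid','lane','flag','tip_box','dropper_left','petri_1','bottle_indicator_a']:
        print(o,[(round(d['p'],2),np.round(d['location'],1).tolist(),np.round(atz(m,d['location'],0.05),3).tolist()) for d in find_in(o,n)[:4]])
E
```

```text
[0.27  0.563 0.229] [[ 0.901 -0.433 -0.001]
 [-0.433 -0.901 -0.002]
 [ 0.     0.002 -1.   ]] [ 0.641 -0.053  0.359] 0.0
side (array([ 0.326, -1.214,  1.044]), array([ 0.132,  0.77 , -0.624]))
puck_mid [(0.67, [242.2, 242.0], [0.454, -0.235, 0.05]), (0.62, [259.4, 215.7], [0.365, -0.298, 0.05]), (0.55, [265.2, 242.2], [0.442, -0.331, 0.05])]
lane [(0.67, [191.2, 264.5], [0.568, 0.014, 0.05])]
flag []
tip_box [(0.95, [139.7, 259.0], [0.602, 0.368, 0.05])]
dropper_left [(0.72, [234.3, 302.3], [0.654, -0.223, 0.05])]
petri_1 [(0.47, [157.1, 223.5], [0.439, 0.253, 0.05])]
bottle_indicator_a [(0.53, [283.1, 248.3], [0.451, -0.402, 0.05])]
top (array([0.363, 0.014, 1.183]), array([ 0.126,  0.004, -0.992]))
puck_mid [(0.66, [209.0, 339.8], [0.454, -0.243, 0.05]), (0.54, [210.4, 362.7], [0.449, -0.314, 0.05]), (0.53, [240.2, 353.1], [0.357, -0.281, 0.05])]
lane [(0.95, [166.0, 241.9], [0.59, 0.063, 0.05])]
flag [(0.56, [165.7, 242.5], [0.591, 0.061, 0.05])]
tip_box [(0.93, [161.0, 134.6], [0.606, 0.403, 0.05])]
dropper_left [(0.74, [145.9, 333.6], [0.655, -0.229, 0.05])]
petri_1 [(0.71, [211.4, 161.8], [0.446, 0.311, 0.05])]
bottle_indicator_a [(0.44, [207.6, 382.8], [0.458, -0.377, 0.05])]
wrist (array([0.332, 0.533, 0.385]), array([-0.228,  0.098, -0.969]))
puck_mid []
lane []
flag []
tip_box []
dropper_left []
petri_1 []
bottle_indicator_a []
```

View pics/top0.png

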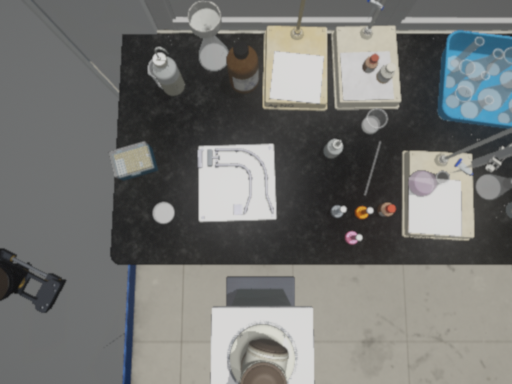

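View pics/side0.png

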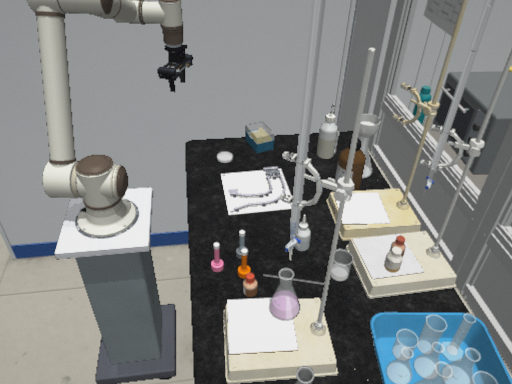

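The top view shows the grey puck near (209,340), with the orange look-alike at (212,362) and the pink one at (238,352). The lane board spans about (144–221, 198–276): the mouth is at lower right, about (212,260), and the flag at upper left, about (157,211). The side view agrees. I'll move above the lane for a close look.

arm_command(
  motion=[
    [87,42,26,0,0,0,0],
    [87,42,26,0,0,0,0],
    [87,42,26,0,0,0,0],
    [87,42,26,0,0,0,0],
    [87,42,26,0,0,0,0],
    [87,42,26,0,0,0,0],
    [87,42,26,0,0,0,0],
    [87,42,26,0,0,0,0],
  ],
)

```text
time_s: 2.0
tcp_pos: [0.4842, 0.2286, 0.231]
ee_rot: [[0.902, -0.433, 0.001], [-0.433, -0.902, 0.0], [0.0, -0.001, -1.0]]
wrist_force: [0.5, 0.6, 0.6]
gripper_width: 0.999
gripper_force: 0.0
```

arm_command(
  motion=[
    [87,42,26,-10,0,0,0],
    [87,42,26,-10,0,0,0],
    [87,42,26,-10,0,0,0],
    [87,42,26,-10,0,0,0],
    [87,0,0,-10,0,0,0],
    [87,0,0,0,0,0,0],
    [87,0,0,0,0,0,0],
  ],
)

```text
time_s: 2.7
tcp_pos: [0.5885, 0.0657, 0.28]
ee_rot: [[0.902, -0.433, -0.0], [-0.433, -0.902, 0.0], [-0.0, -0.0, -1.0]]
wrist_force: [0.6, 1.0, -0.5]
gripper_width: 1.0
gripper_force: 0.0
```

Run:
```python
from h import *
np.set_printoptions(precision=4,suppress=True)
s=sense();print(s['tcp_pos'],s['ee_rot'],s['wrist_force'],s['time_s'],s['joints'])
im,m=cap('wrist','wrist1.png');print(m)
cv2.imwrite('pics/wrist1b.png',cv2.resize(cv2.cvtColor(im,cv2.COLOR_RGB2BGR),(768,576),interpolation=cv2.INTER_CUBIC))
```

```text
[0.5885 0.0657 0.28  ] [[ 0.9016 -0.4327 -0.0003]
 [-0.4327 -0.9016  0.0004]
 [-0.0005 -0.0002 -1.    ]] [ 0.6033  0.9795 -0.5156] 2.7 [ 22.0103  17.1415   0.3508  -0.0313 -73.2173  42.3613]
{'fx': 330.42333991928365, 'fy': 330.42333991928365, 'cx': 252.90553394383062, 'cy': 193.74613205691634, 'R': array([[-0.4313, -0.9022,  0.0002],
       [-0.8726,  0.4172,  0.2541],
       [-0.2293,  0.1094, -0.9672]]), 't': array([0.3119, 0.4421, 0.565 ])}
```

View pics/wrist1b.png

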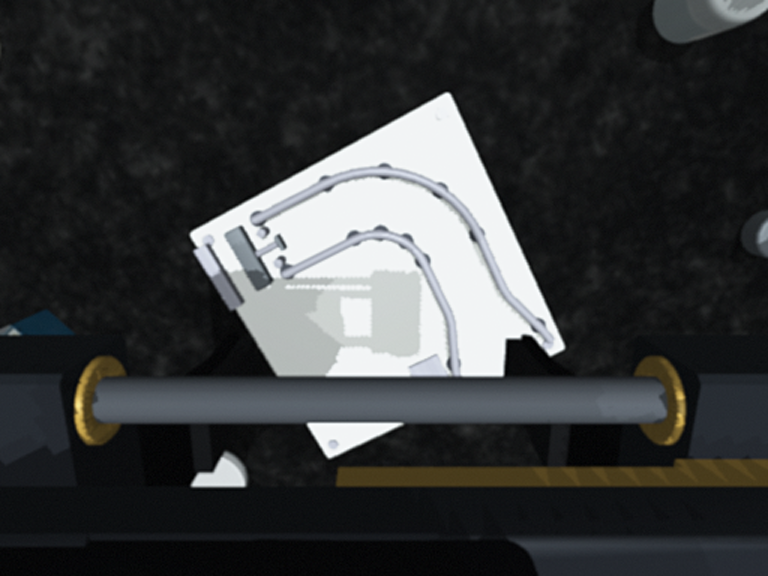

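The wrist view shows the board with corners at about (94,447), (236,191), (352,564) and (458,330) in the upscaled (row, col) picture. Both guide bars are visible, with the flag and pegs at left around (255,265) and the mouth at right. Next I'll fit the board pose and rectify the picture to compare the bars with the drawing.

Run:
```python
from h import *
from scipy.optimize import least_squares
np.set_printoptions(precision=4,suppress=True)
m=camera_model('wrist'); im=cv2.imread('pics/wrist1.png')
g=cv2.cvtColor(im,cv2.COLOR_BGR2GRAY)
pc=np.array([[94,447],[236,191],[352,564],[458,330]],float)/1.5-0.17
W=[atz(m,p,.008) for p in pc]; L=np.array([[115,-125],[115,125],[-135,-125],[-135,125]])/1e3
f=lambda q:np.ravel([[np.cos(q[2])*l[0]-np.sin(q[2])*l[1]+q[0]-w[0],np.sin(q[2])*l[0]+np.cos(q[2])*l[1]+q[1]-w[1]] for l,w in zip(L,W)])
r=least_squares(f,[.6,.06,0]);q=r.x;print('lane pose',q,'res mm',r.fun*1e3)
np.save('lane.npy',q)
def l2w(x,y,z): c,s=np.cos(q[2]),np.sin(q[2]); return [q[0]+(c*x-s*y)/1e3,q[1]+(s*x+c*y)/1e3,z/1e3]
print('mouth',l2w(-100,-70,8),'home',l2w(70,45,8))
# rectify at bar-top height 24mm; image x=lane x (2.4px/mm), y up = lane y
S=2.4
src=np.float32([[*proj(m,l2w(x,y,24))[::-1]] for x,y in[(-135,-125),(115,-125),(115,125),(-135,125)]])
dst=np.float32([[S*(x+135),S*(125-y)] for x,y in[(-135,-125),(115,-125),(115,125),(-135,125)]])
H=cv2.getPerspectiveTransform(src,dst)
o=cv2.warpPerspective(im,H,(600,600),flags=cv2.INTER_CUBIC); cv2.imwrite('pics/rect_raw.png',o)
P=lambda x,y:(int(S*(x+135)),int(S*(125-y)))
for k,col in((-25.75,(0,0,255)),(25.75,(0,0,255)),(0,(0,160,0))):
    a=np.linspace(-np.pi/2,0,40);R=70+k
    pts=[P(-50,-R),P(0,-R)]+[P(R*np.cos(t),R*np.sin(t)) for t in a]+[P(R,45)]
    cv2.polylines(o,[np.int32(pts)],False,col,1)
cv2.imwrite('pics/rect.png',o)
```

```text
lane pose [0.5539 0.0827 0.0347] res mm [ 0.3557 -2.4977  1.8494  2.12    0.2799 -2.7317 -2.485   3.1093]
mouth [np.float64(0.456433830598226), np.float64(0.009260136102990257), 0.008] home [np.float64(0.6223446296291489), np.float64(0.13008483045361005), 0.008]
```

View pics/rect.png

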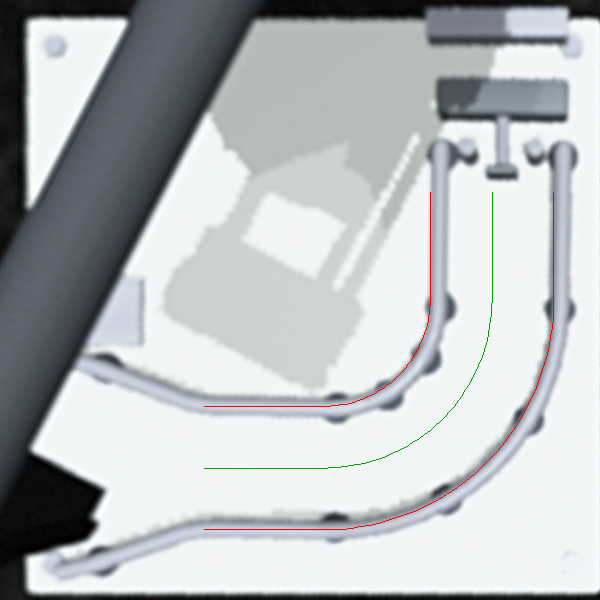

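The rectified view has the drawn bar centre lines in red. The real bars agree with them at the entry (rows 405 and 528), but near home they sit about 3–4 mm to +x (cols 440 and 563 against 431 and 554). So the lane is turned slightly clockwise. I'll fit that in world coordinates and triangulate the puck.

```bash
cat >> h.py <<'E'
from scipy.optimize import minimize
def barpts(off):
    P=[]
    for k in(-25.75,25.75):
        R=70+k+off
        a=np.linspace(-np.pi/2,0,60)
        for t in a:P.append((R*np.cos(t),R*np.sin(t)))
        for x in np.arange(-50,0,1.5):P.append((x,-R))
        for y in np.arange(1.5,50,1.5):P.append((R,y))
        e=np.sign(k)
        for u in np.linspace(0.05,1,25):P.append((-50-50*u,-R-e*15.75*u))
    return np.array(P)
def toW(q,P,sc=1): # lane mm -> world m, about mouth
    c,s=np.cos(q[2]),np.sin(q[2]);d=sc*(np.asarray(P,float)-[-100,-70])/1e3
    return np.c_[q[0]+c*d[:,0]-s*d[:,1],q[1]+s*d[:,0]+c*d[:,1]]
def fitbars(g,m,q0,valid,z=.020,scale=True):
    R=np.array(m['R']);t=np.array(m['t']);g=g.astype(np.float32)
    def samp(q,off):
        X=toW(q,barpts(off),q[3] if scale else 1);X=np.c_[X,np.full(len(X),z)]
        p=X@R.T+t;u=(m['fx']*p[:,0]/p[:,2]+m['cx']).astype(np.float32);v=(m['fy']*p[:,1]/p[:,2]+m['cy']).astype(np.float32)
        f=lambda a:cv2.remap(a,u[:,None],v[:,None],cv2.INTER_LINEAR)[:,0]
        return f(g),f(valid.astype(np.float32))
    def cost(q):
        b=[samp(q,o) for o in(-2.5,0,2.5)];s=[samp(q,o) for o in(-7,7)]
        w=np.min([x[1] for x in b+s],0)
        return (w*(np.mean([x[0] for x in b],0)-np.mean([x[0] for x in s],0))).sum()/max(w.sum(),1)
    best=None
    for dy in(-6,0,6):
      for dx in (-6,0,6):
       for dt in(-.04,0,.04):
        x0=np.array(list(q0)+([1.] if scale else []));x0[:3]+=[dx/1e3,dy/1e3,dt]
        sim=np.vstack([x0]+[x0+np.eye(len(x0))[i]*[.003,.003,.02,.01][i] for i in range(len(x0))])
        r=minimize(cost,x0,method='Nelder-Mead',options=dict(initial_simplex=sim,xatol=1e-5,fatol=1e-3))
        if best is None or r.fun<best.fun:best=r
    return best
E
python3 - <<'E'
from h import *
np.set_printoptions(precision=4,suppress=True)
m=camera_model('wrist');g=cv2.imread('pics/wrist1.png',0)
q=np.load('lane.npy')
valid=np.zeros(g.shape);valid[:245]=1;valid[222:245,335:380]=0
q0=[0.4564,0.0093,q[2]-.02]
for z in(.020,.024):
    for sc in(True,False):
        r=fitbars(g,m,q0,valid,z,sc);print(z,sc,r.x,r.fun,'home',toW(r.x,[(70,45),(0,-70)],r.x[3] if sc else 1))
M=[camera_model('top'),camera_model('side')]
print('puck',tri(M,[[209.0,339.8],[242.2,242.0]]))
E
```

```text
0.02 True [0.4596 0.0118 0.0134 0.9868] -54.22895812988281 home [[0.6258 0.1275]
 [0.5583 0.0131]]
0.02 False [0.4574 0.0116 0.0149] -53.593807220458984 home [[0.6257 0.1292]
 [0.5574 0.0131]]
0.024 True [0.4614 0.012  0.0136 0.9774] -54.233638763427734 home [[0.626  0.1267]
 [0.5591 0.0134]]
0.024 False [0.4575 0.0119 0.0121] -52.15743637084961 home [[0.6261 0.129 ]
 [0.5575 0.0132]]
puck [ 0.453  -0.2414  0.0565]
```

arm_command(
  motion=[
    [87,1.5,48,0,0,0,0],
    [87,1.5,48,0,0,0,0],
    [87,1.5,48,0,0,0,0],
    [87,1.5,48,0,0,0,0],
    [87,1.5,48,0,0,0,0],
    [87,1.5,48,0,0,0,0],
    [87,1.5,48,0,0,0,0],
    [87,0,0,0,0,0,0.143],
  ],
)

```text
time_s: 3.55
tcp_pos: [0.4505, -0.2445, 0.2799]
ee_rot: [[0.827, -0.562, -0.001], [-0.562, -0.827, -0.0], [-0.001, 0.001, -1.0]]
wrist_force: [0.4, 1.5, 0.0]
gripper_width: 1.002
gripper_force: 0.0
```

arm_command(
  motion=[
    [87,0,0,0,0,0,0.143],
    [87,0,0,0,0,0,0.143],
    [87,0,0,0,0,0,0.143],
    [87,0,0,0,0,0,0.143],
    [87,0,0,0,0,0,0.143],
    [87,0,0,0,0,0,0.143],
    [87,0,0,0,0,0,0.143],
    [87,0,0,0,0,0,0.143],
  ],
)

```text
time_s: 4.35
tcp_pos: [0.4529, -0.2407, 0.2798]
ee_rot: [[-0.166, -0.986, -0.001], [-0.986, 0.166, 0.0], [-0.0, 0.001, -1.0]]
wrist_force: [-0.0, -0.9, -0.3]
gripper_width: 1.0
gripper_force: 0.0
```

arm_command(
  motion=[
    [87,0,0,10,0,0,0.143],
    [87,0,0,20,0,0,0.143],
    [87,0,0,20,0,0,0],
    [87,0,0,20,0,0,0],
    [60,0,0,10,0,0,0],
    [60,0,0,0,0,0,0],
    [60,0,0,0,0,0,0],
  ],
)

```text
time_s: 5.05
tcp_pos: [0.4535, -0.2419, 0.2009]
ee_rot: [[-0.434, -0.901, 0.001], [-0.901, 0.434, -0.001], [0.0, -0.001, -1.0]]
wrist_force: [-0.8, 0.1, 0.6]
gripper_width: 0.812
gripper_force: 0.0
```

Run:
```python
from h import *
np.set_printoptions(precision=4,suppress=True)
s=sense();print(s['tcp_pos'],s['ee_rot'],s['wrist_force'],s['time_s'],s['joints'])
im,m=cap('wrist','wrist2.png')
for d in find_in('puck_mid','wrist'): print(d['p'],d['location'],[atz(m,d['location'],z)[:2] for z in(.03,.052)])
print('proj of est',proj(m,[.453,-.2414,.052]),proj(m,[.453,-.2414,.104]))
```

```text
[ 0.4535 -0.2419  0.2009] [[-0.4337 -0.901   0.0008]
 [-0.901   0.4337 -0.0006]
 [ 0.0002 -0.001  -1.    ]] [-0.7568  0.146   0.5824] 5.05 [ -9.9425  12.6575 -17.5971   0.0301 -59.695  -15.7768]
0.92 [98.6, 316.6] [array([ 0.3649, -0.2859]), array([ 0.3688, -0.2871])]
0.71 [103.2, 222.1] [array([ 0.4474, -0.3208]), array([ 0.4457, -0.3197])]
0.64 [179.8, 255.7] [array([ 0.4506, -0.2399]), array([ 0.4487, -0.2443])]
proj of est [np.float64(184.4679887139999), np.float64(252.90291867618004)] [np.float64(199.34242091594626), np.float64(252.85959757780958)]
```

View pics/wrist2.png

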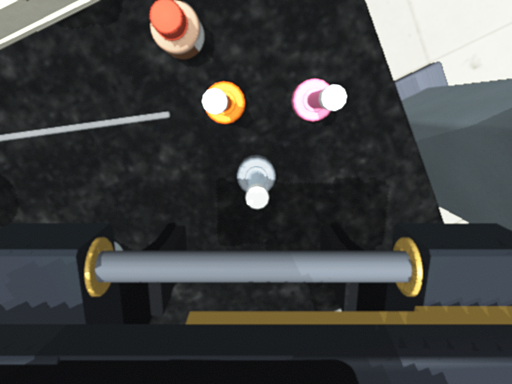

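The picture shows the grey puck centred, with its base at (174,256) and white cap at (197,257). Orange is at (102,222) and pink at (99,325), both clear of the fingers. The offset is about +3 mm along tool y, so I'll correct for that, descend and grip.

arm_command(
  motion=[
    [60,1,3,10,0,0,0],
    [60,0,0,30,0,0,0],
    [60,0,0,30,0,0,0],
    [60,0,0,30,0,0,0],
    [60,0,0,30,0,0,0],
    [60,0,0,20,0,0,0],
    [60,0,0,10,0,0,0],
    [60,0,0,0,0,0,0],
  ],
)

```text
time_s: 5.95
tcp_pos: [0.4489, -0.2417, 0.0391]
ee_rot: [[-0.435, -0.9, -0.003], [-0.9, 0.435, 0.001], [0.001, 0.003, -1.0]]
wrist_force: [-0.8, 0.5, 0.6]
gripper_width: 0.689
gripper_force: 0.0
```

arm_command(
  motion=[
    [0,0,0,0,0,0,0],
    [0,0,0,0,0,0,0],
    [0,0,0,0,0,0,0],
    [0,0,0,0,0,0,0],
    [0,0,0,0,0,0,0],
    [0,0,0,0,0,0,0],
    [0,0,0,0,0,0,0],
  ],
)

```text
time_s: 6.65
tcp_pos: [0.4499, -0.2418, 0.0403]
ee_rot: [[-0.435, -0.9, 0.0], [-0.9, 0.435, -0.0], [-0.0, -0.0, -1.0]]
wrist_force: [-0.7, -0.8, 0.6]
gripper_width: 0.174
gripper_force: 30.0
```

Run:
```python
from h import *
s=sense();print(s['tcp_pos'],s['gripper_width']*87,s['gripper_force'],s['wrist_force'],s['moment'])
```

```text
[ 0.449926   -0.24180546  0.04034074] 15.174486940937726 29.997925381176174 [-0.69461365 -0.76949379  0.63068161] [ 0.12210103 -0.10698906 -0.00612919]
```

arm_command(
  motion=[
    [0,0,0,-10,0,0,0],
    [0,0,0,-20,0,0,0],
    [0,0,0,-20,0,0,0],
    [0,-20,9,0,0,0,0],
    [0,-30,13,0,0,0,0],
    [0,-30,13,0,0,0,0],
    [0,-30,13,0,0,0,0],
    [0,-30,13,0,0,0,0],
  ],
)

```text
time_s: 7.45
tcp_pos: [0.4555, -0.088, 0.0907]
ee_rot: [[-0.435, -0.9, 0.0], [-0.9, 0.435, 0.0], [-0.0, -0.0, -1.0]]
wrist_force: [0.4, -0.4, -1.0]
gripper_width: 0.173
gripper_force: 30.0
```

arm_command(
  motion=[
    [0,-30,13,0,0,0,0],
    [0,-30,13,0,0,0,0],
    [0,-20,10,0,0,0,0],
    [0,-12,6,0,0,0,0],
    [0,0,0,0,0,0,0.112],
    [0,0,0,0,0,0,0.112],
    [0,0,0,0,0,0,0.112],
    [0,0,0,0,0,0,0],
  ],
)

```text
time_s: 8.25
tcp_pos: [0.4577, 0.0116, 0.0904]
ee_rot: [[-0.708, -0.706, -0.0], [-0.706, 0.708, -0.0], [0.0, 0.0, -1.0]]
wrist_force: [0.2, -1.6, -0.8]
gripper_width: 0.18
gripper_force: 30.0
```

Run:
```python
from h import *
np.set_printoptions(precision=4,suppress=True)
s=sense();print(s['tcp_pos'],s['ee_rot'],s['gripper_width']*87,s['gripper_force'],s['wrist_force'],s['moment'],s['joints'])
im,m=cap('wrist')
T=cv2.cvtColor(cap('top')[0],cv2.COLOR_RGB2BGR)[130:235,180:300]
o=np.zeros((600,800,3),np.uint8);o[:384,:512]=cv2.cvtColor(im,cv2.COLOR_RGB2BGR);o[384:594,:240]=cv2.resize(T,(240,210))
cv2.imwrite('pics/w3.png',o)
```

```text
[0.4577 0.0116 0.0904] [[-0.7078 -0.7064 -0.0003]
 [-0.7064  0.7078 -0.0001]
 [ 0.0003  0.0002 -1.    ]] 15.642552888344246 29.999052118510008 [ 0.1897 -1.5892 -0.836 ] [ 0.0776 -0.1455  0.0402] [ 21.8759  15.4171 -33.1667  -0.0059 -41.4358 -66.9274]
```

View pics/w3.png

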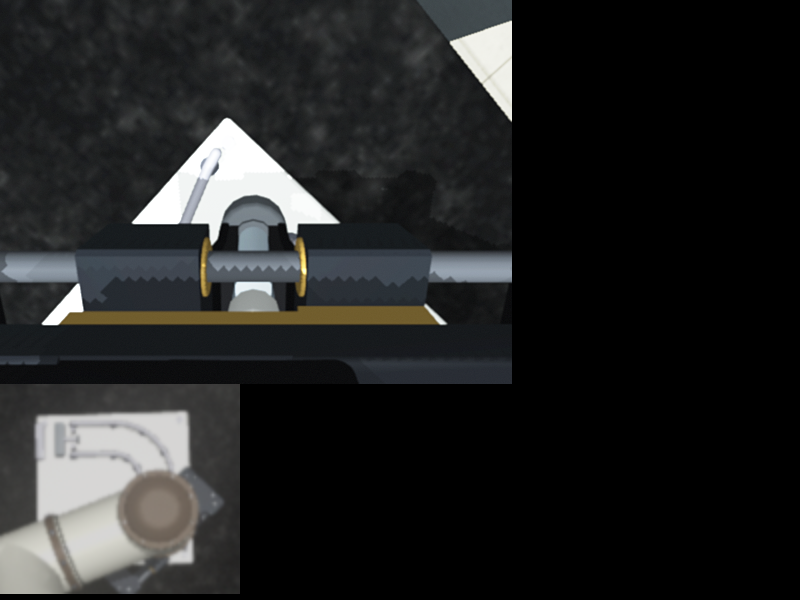

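The wrist view shows the puck upright between the fingers at (215,255). The outer bar end is at (160,210), and the top view shows the hand over the mouth. Lowering now.

arm_command(
  motion=[
    [0,0,0,10,0,0,0],
    [0,0,0,15,0,0,0],
    [0,0,0,10,0,0,0],
    [0,0,0,4,0,0,0],
    [0,0,0,2,0,0,0],
    [0,0,0,0,0,0,0],
    [0,0,0,0,0,0,0],
  ],
)

```text
time_s: 9.05
tcp_pos: [0.4583, 0.012, 0.0496]
ee_rot: [[-0.707, -0.707, 0.001], [-0.707, 0.707, 0.0], [-0.001, -0.0, -1.0]]
wrist_force: [-0.1, -0.3, -1.4]
gripper_width: 0.179
gripper_force: 30.0
```

arm_command(
  motion=[
    [0,0,0,0.5,0,0,0],
    [0,0,0,0,0,0,0],
  ],
)

```text
time_s: 9.25
tcp_pos: [0.4581, 0.012, 0.049]
ee_rot: [[-0.707, -0.707, 0.001], [-0.707, 0.707, 0.0], [-0.001, -0.0, -1.0]]
wrist_force: [-0.4, -0.4, -1.8]
gripper_width: 0.171
gripper_force: 30.0
```

arm_command(
  motion=[
    [0,0,0,0.5,0,0,0],
    [0,0,0,0,0,0,0],
  ],
)

```text
time_s: 9.45
tcp_pos: [0.458, 0.0119, 0.0483]
ee_rot: [[-0.708, -0.707, 0.0], [-0.707, 0.708, 0.0], [-0.0, -0.0, -1.0]]
wrist_force: [-0.4, 0.1, -0.9]
gripper_width: 0.179
gripper_force: 30.0
```

arm_command(
  motion=[
    [0,0,0,0.5,0,0,0],
    [0,0,0,0,0,0,0],
    [0,0,0,0,0,0,0],
  ],
)

```text
time_s: 9.75
tcp_pos: [0.4581, 0.0119, 0.0483]
ee_rot: [[-0.707, -0.707, 0.0], [-0.707, 0.707, -0.0], [-0.0, -0.0, -1.0]]
wrist_force: [-1.4, 0.5, 5.4]
gripper_width: 0.179
gripper_force: 30.0
```

arm_command(
  motion=[
    [0,0,0,0.3,0,0,0],
    [0,0,0,0,0,0,0],
    [0,0,0,0,0,0,0],
  ],
)

```text
time_s: 10.05
tcp_pos: [0.4581, 0.0119, 0.0483]
ee_rot: [[-0.707, -0.707, 0.0], [-0.707, 0.707, -0.0], [-0.0, -0.0, -1.0]]
wrist_force: [-1.7, -0.3, 8.9]
gripper_width: 0.177
gripper_force: 30.0
```

arm_command(
  motion=[
    [0,0,0,-0.6,0,0,0],
    [0,0,0,0,0,0,0],
    [0,-3.58,-3.48,0,0,0,0],
    [0,-3.58,-3.48,0,0,0,0],
    [0,-3.58,-3.48,0,0,0,0],
    [0,-3.58,-3.48,0,0,0,0],
    [0,0,0,0,0,0,0],
    [0,0,0,0,0,0,0],
  ],
)

```text
time_s: 10.85
tcp_pos: [0.4724, 0.0101, 0.0484]
ee_rot: [[-0.708, -0.706, -0.012], [-0.706, 0.708, -0.004], [0.012, 0.006, -1.0]]
wrist_force: [-13.0, -1.3, 19.5]
gripper_width: 0.174
gripper_force: 30.0
```

arm_command(
  motion=[
    [0,-3.58,-3.48,0,0,0,0],
    [0,-3.58,-3.48,0,0,0,0],
    [0,-3.58,-3.48,0,0,0,0],
    [0,-3.58,-3.48,0,0,0,0],
    [0,0,0,0,0,0,0],
    [0,0,0,0,0,0,0],
  ],
)

```text
time_s: 11.45
tcp_pos: [0.4936, 0.0105, 0.0484]
ee_rot: [[-0.708, -0.706, -0.01], [-0.706, 0.708, -0.004], [0.01, 0.004, -1.0]]
wrist_force: [-9.7, -3.6, 15.7]
gripper_width: 0.178
gripper_force: 30.0
```

arm_command(
  motion=[
    [0,0,0,-0.7,0,0,0],
    [0,0,0,0,0,0,0],
  ],
)

```text
time_s: 11.65
tcp_pos: [0.4981, 0.0125, 0.0485]
ee_rot: [[-0.708, -0.707, 0.001], [-0.707, 0.708, 0.0], [-0.001, -0.0, -1.0]]
wrist_force: [-0.4, 0.4, -2.4]
gripper_width: 0.178
gripper_force: 30.0
```

arm_command(
  motion=[
    [0,0,0,-0.3,0,0,0],
    [0,0,0,0,0,0,0],
  ],
)

```text
time_s: 11.85
tcp_pos: [0.4982, 0.0126, 0.0487]
ee_rot: [[-0.707, -0.707, -0.0], [-0.707, 0.707, 0.0], [-0.0, 0.0, -1.0]]
wrist_force: [0.2, -0.6, -1.4]
gripper_width: 0.177
gripper_force: 30.0
```

arm_command(
  motion=[
    [0,-1.79,-1.74,0,0,0,0],
    [0,-1.79,-1.74,0,0,0,0],
    [0,-1.79,-1.74,0,0,0,0],
    [0,-1.79,-1.74,0,0,0,0],
    [0,0,0,0,0,0,0],
  ],
)

```text
time_s: 12.35
tcp_pos: [0.5084, 0.0127, 0.049]
ee_rot: [[-0.708, -0.707, 0.0], [-0.707, 0.708, 0.0], [-0.0, -0.0, -1.0]]
wrist_force: [-0.7, -0.7, -1.9]
gripper_width: 0.175
gripper_force: 30.0
```

arm_command(
  motion=[
    [0,-1.79,-1.74,0,0,0,0],
    [0,-1.79,-1.74,0,0,0,0],
    [0,-1.79,-1.74,0,0,0,0],
    [0,-1.79,-1.74,0,0,0,0],
    [0,0,0,0,0,0,0],
  ],
)

```text
time_s: 12.85
tcp_pos: [0.5184, 0.0128, 0.0491]
ee_rot: [[-0.707, -0.707, 0.0], [-0.707, 0.707, 0.0], [-0.0, -0.0, -1.0]]
wrist_force: [-0.1, 0.1, -1.7]
gripper_width: 0.176
gripper_force: 30.0
```

arm_command(
  motion=[
    [0,-0.7,0.7,0.4,0,0,0],
    [0,0,0,0,0,0,0],
  ],
)

```text
time_s: 13.05
tcp_pos: [0.518, 0.0134, 0.0488]
ee_rot: [[-0.707, -0.707, 0.0], [-0.707, 0.707, -0.001], [0.0, -0.0, -1.0]]
wrist_force: [0.7, -2.7, -1.4]
gripper_width: 0.174
gripper_force: 30.0
```

arm_command(
  motion=[
    [0,-0.35,0.35,0,0,0,0],
    [0,0,0,0,0,0,0],
  ],
)

```text
time_s: 13.25
tcp_pos: [0.5179, 0.0136, 0.0488]
ee_rot: [[-0.707, -0.707, -0.0], [-0.707, 0.707, -0.001], [0.001, -0.001, -1.0]]
wrist_force: [0.9, -5.3, -0.3]
gripper_width: 0.177
gripper_force: 30.0
```

arm_command(
  motion=[
    [0,-0.35,0.35,0,0,0,0],
    [0,0,0,0,0,0,0],
  ],
)

```text
time_s: 13.45
tcp_pos: [0.5179, 0.0137, 0.0488]
ee_rot: [[-0.707, -0.707, -0.0], [-0.707, 0.707, -0.001], [0.001, -0.001, -1.0]]
wrist_force: [1.4, -6.6, -0.4]
gripper_width: 0.17
gripper_force: 30.0
```

arm_command(
  motion=[
    [0,1.2,-1.2,0,0,0,0],
    [0,1.13,-1.13,0,0,0,0],
    [0,1.06,-1.06,0,0,0,0],
    [0,0,0,0,0,0,0],
  ],
)

```text
time_s: 13.85
tcp_pos: [0.5177, 0.01, 0.0485]
ee_rot: [[-0.708, -0.707, -0.0], [-0.707, 0.708, 0.0], [0.0, 0.0, -1.0]]
wrist_force: [-0.8, -0.1, -0.6]
gripper_width: 0.177
gripper_force: 30.0
```

arm_command(
  motion=[
    [0,0.35,-0.35,0,0,0,0],
    [0,0,0,0,0,0,0],
  ],
)

```text
time_s: 14.05
tcp_pos: [0.5179, 0.0095, 0.0486]
ee_rot: [[-0.707, -0.707, 0.0], [-0.707, 0.707, 0.0], [-0.0, 0.0, -1.0]]
wrist_force: [0.4, 0.8, -2.5]
gripper_width: 0.171
gripper_force: 30.0
```

arm_command(
  motion=[
    [0,0.35,-0.35,0,0,0,0],
    [0,0,0,0,0,0,0],
  ],
)

```text
time_s: 14.25
tcp_pos: [0.5179, 0.0091, 0.0486]
ee_rot: [[-0.708, -0.707, 0.0], [-0.707, 0.708, 0.0], [-0.0, 0.0, -1.0]]
wrist_force: [-0.2, 1.6, -2.5]
gripper_width: 0.172
gripper_force: 30.0
```

arm_command(
  motion=[
    [0,-0.85,0.85,0,0,0,0],
    [0,-0.85,0.85,0,0,0,0],
    [0,-2.15,-2.09,0,0,0,0],
    [0,-2.15,-2.09,0,0,0,0],
    [0,-2.15,-2.09,0,0,0,0],
    [0,-2.15,-2.09,0,0,0,0],
    [0,-2.15,-2.09,0,0,0,0],
    [0,0,0,0,0,0,0],
  ],
)

```text
time_s: 15.05
tcp_pos: [0.5335, 0.0116, 0.0486]
ee_rot: [[-0.708, -0.707, 0.0], [-0.707, 0.708, 0.0], [-0.0, -0.0, -1.0]]
wrist_force: [0.2, -0.8, -0.7]
gripper_width: 0.176
gripper_force: 30.0
```

arm_command(
  motion=[
    [0,-2.15,-2.09,0,0,0,0],
    [0,-2.15,-2.09,0,0,0,0],
    [0,-2.15,-2.09,0,0,0,0],
    [0,-2.15,-2.09,0,0,0,0],
    [0,-2.15,-2.09,0,0,0,0],
    [0,0,0,0,0,0,0],
  ],
)

```text
time_s: 15.65
tcp_pos: [0.5484, 0.0118, 0.0486]
ee_rot: [[-0.708, -0.707, 0.0], [-0.707, 0.708, 0.0], [-0.0, -0.0, -1.0]]
wrist_force: [0.4, -1.0, -2.9]
gripper_width: 0.172
gripper_force: 30.0
```

arm_command(
  motion=[
    [0,-0.8,0.8,0,0,0,0],
    [0,0,0,0,0,0,0],
  ],
)

```text
time_s: 15.85
tcp_pos: [0.5477, 0.0129, 0.0486]
ee_rot: [[-0.707, -0.707, -0.0], [-0.707, 0.707, -0.0], [0.0, 0.0, -1.0]]
wrist_force: [-0.7, 0.3, -2.6]
gripper_width: 0.174
gripper_force: 30.0
```

arm_command(
  motion=[
    [0,-0.5,0.5,0,0,0,0],
    [0,0,0,0,0,0,0],
  ],
)

```text
time_s: 16.05
tcp_pos: [0.5477, 0.0136, 0.0486]
ee_rot: [[-0.707, -0.707, -0.0], [-0.707, 0.707, -0.0], [0.0, 0.0, -1.0]]
wrist_force: [-0.6, -0.2, -1.8]
gripper_width: 0.18
gripper_force: 30.0
```

arm_command(
  motion=[
    [0,-0.3,0.3,0,0,0,0],
    [0,0,0,0,0,0,0],
  ],
)

```text
time_s: 16.25
tcp_pos: [0.5477, 0.0138, 0.0486]
ee_rot: [[-0.708, -0.707, -0.0], [-0.707, 0.708, -0.0], [0.001, -0.0, -1.0]]
wrist_force: [0.3, -1.2, -1.6]
gripper_width: 0.177
gripper_force: 30.0
```

arm_command(
  motion=[
    [0,-0.3,0.3,0,0,0,0],
    [0,0,0,0,0,0,0],
  ],
)

```text
time_s: 16.45
tcp_pos: [0.5477, 0.014, 0.0486]
ee_rot: [[-0.708, -0.707, -0.001], [-0.707, 0.708, -0.001], [0.001, -0.0, -1.0]]
wrist_force: [0.2, -3.7, -0.7]
gripper_width: 0.174
gripper_force: 30.0
```

```bash
cat > way.py <<'E'
from h import *
import sys
def rows(pts):
    d=np.diff(np.array(pts),axis=0)*1e3
    return [[0,round(-(a+b)*.7071,2),round((b-a)*.7071,2),0,0,0,0] for a,b in d]
def arc(q,a0,a1,n): # angles along bend 0..90deg
    a=np.radians(np.linspace(a0,a1,n+1))-np.pi/2
    return toW(q,np.c_[70*np.cos(a),70*np.sin(a)])
E
python3 - <<'E'
from way import *
q=[.4585,.0105,.0145]
print(toW(q,[(0,-70),(70,0),(70,45)]))
print(rows([[.5477,.0119],[.5521,.0119],[.5555,.0119],toW(q,[(0,-70)])[0]]))
for a in(0,15,30,45,60,75):
    A=arc(q,a,a+15,5);print(a+15,A[-1].round(4),rows(A))
E
```

```text
[[0.55848949 0.01194995]
 [0.62746716 0.08295756]
 [0.62681469 0.12795282]]
[[0, np.float64(-3.11), np.float64(-3.11), 0, 0, 0, 0], [0, np.float64(-2.4), np.float64(-2.4), 0, 0, 0, 0], [0, np.float64(-2.15), np.float64(-2.08), 0, 0, 0, 0]]
15 [0.5766 0.0146] [[0, np.float64(-2.69), np.float64(-2.48), 0, 0, 0, 0], [0, np.float64(-2.82), np.float64(-2.34), 0, 0, 0, 0], [0, np.float64(-2.94), np.float64(-2.19), 0, 0, 0, 0], [0, np.float64(-3.05), np.float64(-2.03), 0, 0, 0, 0], [0, np.float64(-3.15), np.float64(-1.87), 0, 0, 0, 0]]
30 [0.5933 0.0218] [[0, np.float64(-3.25), np.float64(-1.7), 0, 0, 0, 0], [0, np.float64(-3.33), np.float64(-1.53), 0, 0, 0, 0], [0, np.float64(-3.41), np.float64(-1.35), 0, 0, 0, 0], [0, np.float64(-3.47), np.float64(-1.17), 0, 0, 0, 0], [0, np.float64(-3.53), np.float64(-0.99), 0, 0, 0, 0]]
45 [0.6077 0.0332] [[0, np.float64(-3.58), np.float64(-0.8), 0, 0, 0, 0], [0, np.float64(-3.61), np.float64(-0.62), 0, 0, 0, 0], [0, np.float64(-3.64), np.float64(-0.43), 0, 0, 0, 0], [0, np.float64(-3.66), np.float64(-0.23), 0, 0, 0, 0], [0, np.float64(-3.66), np.float6
[... 189 characters left out ...]
), 0, 0, 0, 0], [0, np.float64(-3.59), np.float64(0.72), 0, 0, 0, 0], [0, np.float64(-3.55), np.float64(0.91), 0, 0, 0, 0]]
75 [0.6253 0.0648] [[0, np.float64(-3.5), np.float64(1.09), 0, 0, 0, 0], [0, np.float64(-3.44), np.float64(1.27), 0, 0, 0, 0], [0, np.float64(-3.37), np.float64(1.45), 0, 0, 0, 0], [0, np.float64(-3.28), np.float64(1.63), 0, 0, 0, 0], [0, np.float64(-3.19), np.float64(1.8), 0, 0, 0, 0]]
90 [0.6275 0.083 ] [[0, np.float64(-3.1), np.float64(1.96), 0, 0, 0, 0], [0, np.float64(-2.99), np.float64(2.12), 0, 0, 0, 0], [0, np.float64(-2.87), np.float64(2.27), 0, 0, 0, 0], [0, np.float64(-2.75), np.float64(2.42), 0, 0, 0, 0], [0, np.float64(-2.62), np.float64(2.56), 0, 0, 0, 0]]
```

arm_command(
  motion=[
    [0,0.92,-0.92,0,0,0,0],
    [0,0.92,-0.92,0,0,0,0],
    [0,0,0,0,0,0,0],
  ],
)

```text
time_s: 16.75
tcp_pos: [0.548, 0.012, 0.0487]
ee_rot: [[-0.708, -0.707, 0.001], [-0.707, 0.708, 0.0], [-0.001, -0.0, -1.0]]
wrist_force: [-0.0, 0.8, -1.9]
gripper_width: 0.174
gripper_force: 30.0
```

Centred at (0.548, 0.012). Moving on to the start of the bend, then its first 15°, then 30°.

arm_command(
  motion=[
    [0,-2.5,-2.5,0,0,0,0],
    [0,-2.5,-2.5,0,0,0,0],
    [0,-2.4,-2.35,0,0,0,0],
    [0,0,0,0,0,0,0],
  ],
)

```text
time_s: 17.15
tcp_pos: [0.559, 0.012, 0.0486]
ee_rot: [[-0.708, -0.707, 0.001], [-0.707, 0.708, 0.0], [-0.001, -0.0, -1.0]]
wrist_force: [-0.5, 0.1, -2.3]
gripper_width: 0.175
gripper_force: 30.0
```

arm_command(
  motion=[
    [0,-2.69,-2.48,0,0,0,0],
    [0,-2.82,-2.34,0,0,0,0],
    [0,-2.94,-2.19,0,0,0,0],
    [0,-3.05,-2.03,0,0,0,0],
    [0,-3.15,-1.87,0,0,0,0],
    [0,0,0,0,0,0,0],
  ],
)

```text
time_s: 17.75
tcp_pos: [0.577, 0.0146, 0.0486]
ee_rot: [[-0.707, -0.707, 0.001], [-0.707, 0.707, 0.0], [-0.0, -0.0, -1.0]]
wrist_force: [-0.7, -0.0, -2.3]
gripper_width: 0.175
gripper_force: 30.0
```

arm_command(
  motion=[
    [0,-3.25,-1.7,0,0,0,0],
    [0,-3.33,-1.53,0,0,0,0],
    [0,0,0,0,0,0,0],
  ],
)

```text
time_s: 18.05
tcp_pos: [0.5839, 0.0171, 0.0487]
ee_rot: [[-0.707, -0.707, 0.001], [-0.707, 0.707, 0.0], [-0.001, -0.0, -1.0]]
wrist_force: [-0.7, 0.1, -1.5]
gripper_width: 0.177
gripper_force: 30.0
```

arm_command(
  motion=[
    [0,-3.41,-1.35,0,0,0,0],
    [0,-3.47,-1.17,0,0,0,0],
    [0,-3.53,-0.99,0,0,0,0],
    [0,0,0,0,0,0,0],
  ],
)

```text
time_s: 18.45
tcp_pos: [0.5938, 0.022, 0.0487]
ee_rot: [[-0.707, -0.707, 0.001], [-0.707, 0.707, 0.0], [-0.0, -0.0, -1.0]]
wrist_force: [1.0, 0.9, -2.3]
gripper_width: 0.172
gripper_force: 30.0
```

arm_command(
  motion=[
    [0,-3.58,-0.8,0,0,0,0],
    [0,-3.61,-0.62,0,0,0,0],
    [0,0,0,0,0,0,0],
  ],
)

```text
time_s: 18.75
tcp_pos: [0.5998, 0.0261, 0.0487]
ee_rot: [[-0.707, -0.707, 0.001], [-0.707, 0.707, 0.0], [-0.001, -0.0, -1.0]]
wrist_force: [0.6, -0.8, -1.4]
gripper_width: 0.178
gripper_force: 30.0
```

arm_command(
  motion=[
    [0,-3.64,-0.43,0,0,0,0],
    [0,-3.66,-0.23,0,0,0,0],
    [0,-3.66,-0.04,0,0,0,0],
    [0,0,0,0,0,0,0],
  ],
)

```text
time_s: 19.15
tcp_pos: [0.608, 0.0335, 0.0486]
ee_rot: [[-0.707, -0.707, 0.001], [-0.707, 0.707, 0.0], [-0.0, -0.0, -1.0]]
wrist_force: [-0.0, 0.3, -0.5]
gripper_width: 0.178
gripper_force: 30.0
```

Mid-bend with no contact so far. Probing radially: tool −y is outward.

arm_command(
  motion=[
    [0,0,-1.2,0,0,0,0],
    [0,0,0,0,0,0,0],
  ],
)

```text
time_s: 19.35
tcp_pos: [0.6083, 0.0321, 0.0486]
ee_rot: [[-0.708, -0.707, -0.0], [-0.707, 0.708, -0.0], [0.0, 0.0, -1.0]]
wrist_force: [-0.4, 0.4, -1.5]
gripper_width: 0.183
gripper_force: 30.0
```

arm_command(
  motion=[
    [0,0,-0.5,0,0,0,0],
    [0,0,0,0,0,0,0],
  ],
)

```text
time_s: 19.55
tcp_pos: [0.6087, 0.0317, 0.0486]
ee_rot: [[-0.708, -0.707, -0.0], [-0.707, 0.708, -0.0], [0.0, -0.0, -1.0]]
wrist_force: [-0.0, -0.7, -2.0]
gripper_width: 0.174
gripper_force: 30.0
```

arm_command(
  motion=[
    [0,0,2.9,0,0,0,0],
    [0,0,0,0,0,0,0],
  ],
)

```text
time_s: 19.75
tcp_pos: [0.6063, 0.0341, 0.0486]
ee_rot: [[-0.707, -0.707, -0.0], [-0.707, 0.707, 0.0], [0.0, 0.0, -1.0]]
wrist_force: [0.4, 0.3, -1.6]
gripper_width: 0.179
gripper_force: 30.0
```

arm_command(
  motion=[
    [0,0,0.5,0,0,0,0],
    [0,0,0,0,0,0,0],
  ],
)

```text
time_s: 19.95
tcp_pos: [0.6063, 0.0343, 0.0487]
ee_rot: [[-0.707, -0.707, 0.0], [-0.707, 0.707, 0.0], [-0.0, -0.0, -1.0]]
wrist_force: [-0.5, 0.1, -1.6]
gripper_width: 0.177
gripper_force: 30.0
```

No contact anywhere within ±1.7 mm, so the path is well centred. I'll return to centre and continue.

arm_command(
  motion=[
    [0,0,-1.7,0,0,0,0],
    [0,-3.66,0.15,0,0,0,0],
    [0,-3.65,0.34,0,0,0,0],
    [0,0,0,0,0,0,0],
  ],
)

```text
time_s: 20.35
tcp_pos: [0.6129, 0.039, 0.0487]
ee_rot: [[-0.707, -0.707, 0.001], [-0.707, 0.707, 0.0], [-0.001, -0.0, -1.0]]
wrist_force: [0.5, -0.6, -1.0]
gripper_width: 0.177
gripper_force: 30.0
```

arm_command(
  motion=[
    [0,-3.63,0.53,0,0,0,0],
    [0,-3.59,0.72,0,0,0,0],
    [0,-3.55,0.91,0,0,0,0],
    [0,0,0,0,0,0,0],
  ],
)

```text
time_s: 20.75
tcp_pos: [0.6188, 0.0482, 0.0486]
ee_rot: [[-0.707, -0.707, 0.0], [-0.707, 0.707, 0.0], [-0.0, -0.0, -1.0]]
wrist_force: [0.7, -0.9, -1.3]
gripper_width: 0.174
gripper_force: 30.0
```

arm_command(
  motion=[
    [0,-3.5,1.09,0,0,0,0],
    [0,-3.44,1.27,0,0,0,0],
    [0,0,0,0,0,0,0],
  ],
)

```text
time_s: 21.05
tcp_pos: [0.622, 0.0548, 0.0487]
ee_rot: [[-0.707, -0.707, 0.0], [-0.707, 0.707, 0.0], [-0.0, -0.0, -1.0]]
wrist_force: [-0.3, -0.1, -2.0]
gripper_width: 0.179
gripper_force: 30.0
```

arm_command(
  motion=[
    [0,-3.37,1.45,0,0,0,0],
    [0,-3.28,1.63,0,0,0,0],
    [0,-3.19,1.8,0,0,0,0],
    [0,0,0,0,0,0,0],
  ],
)

```text
time_s: 21.45
tcp_pos: [0.6254, 0.0652, 0.0487]
ee_rot: [[-0.707, -0.707, 0.0], [-0.707, 0.707, 0.0], [-0.0, -0.0, -1.0]]
wrist_force: [0.0, 0.4, -1.6]
gripper_width: 0.173
gripper_force: 30.0
```

arm_command(
  motion=[
    [0,-3.1,1.96,0,0,0,0],
    [0,-2.99,2.12,0,0,0,0],
    [0,0,0,0,0,0,0],
  ],
)

```text
time_s: 21.75
tcp_pos: [0.6268, 0.0724, 0.0487]
ee_rot: [[-0.707, -0.707, 0.0], [-0.707, 0.707, 0.0], [-0.0, -0.0, -1.0]]
wrist_force: [-0.6, 0.0, -1.3]
gripper_width: 0.174
gripper_force: 30.0
```

arm_command(
  motion=[
    [0,-2.87,2.27,0,0,0,0],
    [0,-2.75,2.42,0,0,0,0],
    [0,-2.62,2.56,0,0,0,0],
    [0,0,0,0,0,0,0],
  ],
)

```text
time_s: 22.15
tcp_pos: [0.6274, 0.0834, 0.0487]
ee_rot: [[-0.707, -0.707, 0.0], [-0.707, 0.707, 0.0], [-0.0, -0.0, -1.0]]
wrist_force: [0.6, -0.1, -1.1]
gripper_width: 0.177
gripper_force: 30.0
```

arm_command(
  motion=[
    [0,-0.85,-0.85,0,0,0,0],
    [0,0,0,0,0,0,0],
  ],
)

```text
time_s: 22.35
tcp_pos: [0.6287, 0.0828, 0.0487]
ee_rot: [[-0.708, -0.707, 0.0], [-0.707, 0.708, 0.0], [-0.0, -0.0, -1.0]]
wrist_force: [0.1, -0.2, -2.0]
gripper_width: 0.177
gripper_force: 30.0
```

arm_command(
  motion=[
    [0,-0.35,-0.35,0,0,0,0],
    [0,0,0,0,0,0,0],
  ],
)

```text
time_s: 22.55
tcp_pos: [0.629, 0.0827, 0.0486]
ee_rot: [[-0.708, -0.707, -0.0], [-0.707, 0.708, -0.0], [0.0, 0.0, -1.0]]
wrist_force: [-0.4, 0.5, -1.4]
gripper_width: 0.175
gripper_force: 30.0
```

arm_command(
  motion=[
    [0,2.05,2.05,0,0,0,0],
    [0,0,0,0,0,0,0],
  ],
)

```text
time_s: 22.75
tcp_pos: [0.6257, 0.0827, 0.0486]
ee_rot: [[-0.708, -0.707, -0.0], [-0.707, 0.708, -0.0], [0.0, 0.0, -1.0]]
wrist_force: [0.1, 0.0, -0.9]
gripper_width: 0.176
gripper_force: 30.0
```

arm_command(
  motion=[
    [0,0.35,0.35,0,0,0,0],
    [0,0,0,0,0,0,0],
  ],
)

```text
time_s: 22.95
tcp_pos: [0.6256, 0.0828, 0.0487]
ee_rot: [[-0.708, -0.707, 0.0], [-0.707, 0.708, 0.0], [-0.0, -0.0, -1.0]]
wrist_force: [-0.8, -0.1, -1.5]
gripper_width: 0.18
gripper_force: 30.0
```

arm_command(
  motion=[
    [0,-1.2,-1.2,0,0,0,0],
    [0,-2.09,2.15,0,0,0,0],
    [0,-2.09,2.15,0,0,0,0],
    [0,-2.09,2.15,0,0,0,0],
    [0,0,0,0,0,0,0],
  ],
)

```text
time_s: 23.45
tcp_pos: [0.6272, 0.0924, 0.0486]
ee_rot: [[-0.707, -0.707, 0.0], [-0.707, 0.707, 0.0], [-0.0, -0.0, -1.0]]
wrist_force: [-1.9, 0.9, -1.8]
gripper_width: 0.179
gripper_force: 30.0
```

arm_command(
  motion=[
    [0,-2.09,2.15,0,0,0,0],
    [0,-2.09,2.15,0,0,0,0],
    [0,-2.09,2.15,0,0,0,0],
    [0,0,0,0,0,0,0],
  ],
)

```text
time_s: 23.85
tcp_pos: [0.6271, 0.1013, 0.0487]
ee_rot: [[-0.707, -0.707, 0.0], [-0.707, 0.707, 0.0], [-0.0, -0.0, -1.0]]
wrist_force: [0.7, -0.3, -1.4]
gripper_width: 0.177
gripper_force: 30.0
```

arm_command(
  motion=[
    [0,-2.09,2.15,0,0,0,0],
    [0,-2.09,2.15,0,0,0,0],
    [0,-2.09,2.15,0,0,0,0],
    [0,0,0,0,0,0,0],
  ],
)

```text
time_s: 24.25
tcp_pos: [0.627, 0.1103, 0.0487]
ee_rot: [[-0.707, -0.707, 0.0], [-0.707, 0.707, 0.0], [-0.0, -0.0, -1.0]]
wrist_force: [-0.2, 0.1, -1.5]
gripper_width: 0.177
gripper_force: 30.0
```

arm_command(
  motion=[
    [0,-2.09,2.15,0,0,0,0],
    [0,-2.09,2.15,0,0,0,0],
    [0,0,0,0,0,0,0],
  ],
)

```text
time_s: 24.55
tcp_pos: [0.6269, 0.1162, 0.0487]
ee_rot: [[-0.707, -0.707, 0.0], [-0.707, 0.707, 0.0], [-0.0, -0.0, -1.0]]
wrist_force: [0.4, 0.0, -1.6]
gripper_width: 0.173
gripper_force: 30.0
```

arm_command(
  motion=[
    [0,-1.39,1.43,0,0,0,0],
    [0,-1.39,1.43,0,0,0,0],
    [0,0,0,0,0,0,0],
  ],
)

```text
time_s: 24.85
tcp_pos: [0.6267, 0.1197, 0.0486]
ee_rot: [[-0.707, -0.707, -0.0], [-0.707, 0.707, -0.0], [0.001, -0.0, -1.0]]
wrist_force: [-0.2, -1.7, -0.9]
gripper_width: 0.177
gripper_force: 30.0
```

arm_command(
  motion=[
    [0,-1.39,1.43,0,0,0,0],
    [0,0,0,0,0,0,0],
  ],
)

```text
time_s: 25.05
tcp_pos: [0.6267, 0.1217, 0.0486]
ee_rot: [[-0.708, -0.707, -0.0], [-0.707, 0.708, -0.0], [0.0, -0.0, -1.0]]
wrist_force: [0.1, -1.5, -1.0]
gripper_width: 0.178
gripper_force: 30.0
```

arm_command(
  motion=[
    [0,-1.39,1.43,0,0,0,0],
    [0,0,0,0,0,0,0],
  ],
)

```text
time_s: 25.25
tcp_pos: [0.6267, 0.1239, 0.0486]
ee_rot: [[-0.707, -0.707, -0.0], [-0.707, 0.707, -0.0], [0.0, 0.0, -1.0]]
wrist_force: [-0.7, -2.0, -0.1]
gripper_width: 0.178
gripper_force: 30.0
```

arm_command(
  motion=[
    [0,-1.39,1.43,0,0,0,0],
    [0,0,0,0,0,0,0],
  ],
)

```text
time_s: 25.45
tcp_pos: [0.6266, 0.126, 0.0486]
ee_rot: [[-0.707, -0.707, -0.0], [-0.707, 0.707, -0.0], [0.0, 0.0, -1.0]]
wrist_force: [-0.4, -1.5, -1.5]
gripper_width: 0.179
gripper_force: 30.0
```

The flag is moving at about 2 N. I'll take smaller steps towards the pegs.

arm_command(
  motion=[
    [0,-0.7,0.72,0,0,0,0],
    [0,0,0,0,0,0,0],
  ],
)

```text
time_s: 25.65
tcp_pos: [0.6266, 0.1269, 0.0486]
ee_rot: [[-0.707, -0.707, -0.0], [-0.707, 0.707, -0.0], [0.0, 0.0, -1.0]]
wrist_force: [-0.5, -1.7, -1.8]
gripper_width: 0.175
gripper_force: 30.0
```

arm_command(
  motion=[
    [0,-0.7,0.72,0,0,0,0],
    [0,0,0,0,0,0,0],
  ],
)

```text
time_s: 25.85
tcp_pos: [0.6266, 0.1279, 0.0486]
ee_rot: [[-0.708, -0.707, -0.0], [-0.707, 0.708, 0.0], [0.0, 0.0, -1.0]]
wrist_force: [-0.7, -1.1, -0.6]
gripper_width: 0.179
gripper_force: 30.0
```

arm_command(
  motion=[
    [0,-0.35,0.36,0,0,0,0],
    [0,0,0,0,0,0,0],
  ],
)

```text
time_s: 26.05
tcp_pos: [0.6266, 0.1283, 0.0486]
ee_rot: [[-0.708, -0.707, -0.0], [-0.707, 0.708, -0.0], [0.0, 0.0, -1.0]]
wrist_force: [-0.1, -1.1, -1.8]
gripper_width: 0.176
gripper_force: 30.0
```

arm_command(
  motion=[
    [0,-0.35,0.36,0,0,0,0],
    [0,0,0,0,0,0,0],
  ],
)

```text
time_s: 26.25
tcp_pos: [0.6266, 0.1285, 0.0486]
ee_rot: [[-0.707, -0.707, -0.0], [-0.707, 0.707, -0.0], [0.0, -0.0, -1.0]]
wrist_force: [-0.5, -3.0, -1.9]
gripper_width: 0.178
gripper_force: 30.0
```

arm_command(
  motion=[
    [0,-0.35,0.36,0,0,0,0],
    [0,0,0,0,0,0,0],
  ],
)

```text
time_s: 26.45
tcp_pos: [0.6266, 0.1287, 0.0487]
ee_rot: [[-0.708, -0.707, -0.0], [-0.707, 0.708, -0.001], [0.001, -0.0, -1.0]]
wrist_force: [0.2, -5.0, -1.2]
gripper_width: 0.177
gripper_force: 30.0
```

arm_command(
  motion=[
    [0,-0.35,0.36,0,0,0,0],
    [0,0,0,0,0,0,0],
  ],
)

```text
time_s: 26.65
tcp_pos: [0.6266, 0.1288, 0.0487]
ee_rot: [[-0.708, -0.707, -0.001], [-0.707, 0.708, -0.001], [0.001, -0.001, -1.0]]
wrist_force: [1.6, -5.9, -1.3]
gripper_width: 0.177
gripper_force: 30.0
```

The pegs are reached at about 6 N. I'll set the puck down gently before letting go.

arm_command(
  motion=[
    [0,0,0,0.3,0,0,0],
    [0,0,0,0,0,0,0],
  ],
)

```text
time_s: 26.85
tcp_pos: [0.6267, 0.1288, 0.0486]
ee_rot: [[-0.707, -0.707, -0.0], [-0.707, 0.707, -0.001], [0.001, -0.001, -1.0]]
wrist_force: [0.6, -6.6, -0.4]
gripper_width: 0.174
gripper_force: 30.0
```

arm_command(
  motion=[
    [0,0,0,0.2,0,0,0],
    [0,0,0,0,0,0,0],
  ],
)

```text
time_s: 27.05
tcp_pos: [0.6267, 0.1288, 0.0486]
ee_rot: [[-0.707, -0.707, -0.0], [-0.707, 0.707, -0.001], [0.001, -0.001, -1.0]]
wrist_force: [-0.2, -6.7, 1.0]
gripper_width: 0.175
gripper_force: 30.0
```

arm_command(
  motion=[
    [0,0.35,-0.36,0,0,0,0],
    [0,0,0,0,0,0,0],
    [50,0,0,0,0,0,0],
    [50,0,0,0,0,0,0],
    [50,0,0,0,0,0,0],
    [50,0,0,0,0,0,0],
    [50,0,0,0,0,0,0],
    [50,0,0,0,0,0,0],
  ],
)

```text
time_s: 27.85
tcp_pos: [0.6267, 0.1295, 0.0481]
ee_rot: [[-0.707, -0.707, 0.0], [-0.707, 0.707, 0.0], [-0.0, 0.0, -1.0]]
wrist_force: [-0.2, -0.3, -0.5]
gripper_width: 0.556
gripper_force: 0.0
```

arm_command(
  motion=[
    [50,0,0,-5,0,0,0],
    [50,0,0,-15,0,0,0],
    [50,0,0,-30,0,0,0],
    [50,0,0,-40,0,0,0],
    [50,0,0,-40,0,0,0],
    [50,0,0,-40,0,0,0],
    [50,0,0,-20,0,0,0],
    [50,0,0,0,0,0,0],
  ],
)

```text
time_s: 28.65
tcp_pos: [0.6284, 0.1297, 0.2431]
ee_rot: [[-0.707, -0.707, 0.009], [-0.707, 0.707, 0.003], [-0.008, -0.004, -1.0]]
wrist_force: [-0.5, 0.2, -0.1]
gripper_width: 0.573
gripper_force: 0.0
```

Run:
```python
from h import *
np.set_printoptions(precision=4,suppress=True)
s=sense();print(s['tcp_pos'],s['gripper_width']*87,s['time_s'])
im,m=cap('wrist');S=cap('side')[0][160:220,210:300]
print('cap/base proj',proj(m,[.6267,.1288,.112]),proj(m,[.6267,.1288,.008]))
o=np.zeros((600,800,3),np.uint8);o[:384,:512]=cv2.cvtColor(im,cv2.COLOR_RGB2BGR);o[384:594,:315]=cv2.resize(cv2.cvtColor(S,cv2.COLOR_RGB2BGR),(315,210))
cv2.imwrite('pics/w4.png',o)
```

```text
[0.6284 0.1297 0.2431] 49.88175108438576 28.65
cap/base proj [np.float64(185.63304095554844), np.float64(253.66241938809168)] [np.float64(164.91761221729075), np.float64(253.80365106144413)]
```

View pics/w4.png

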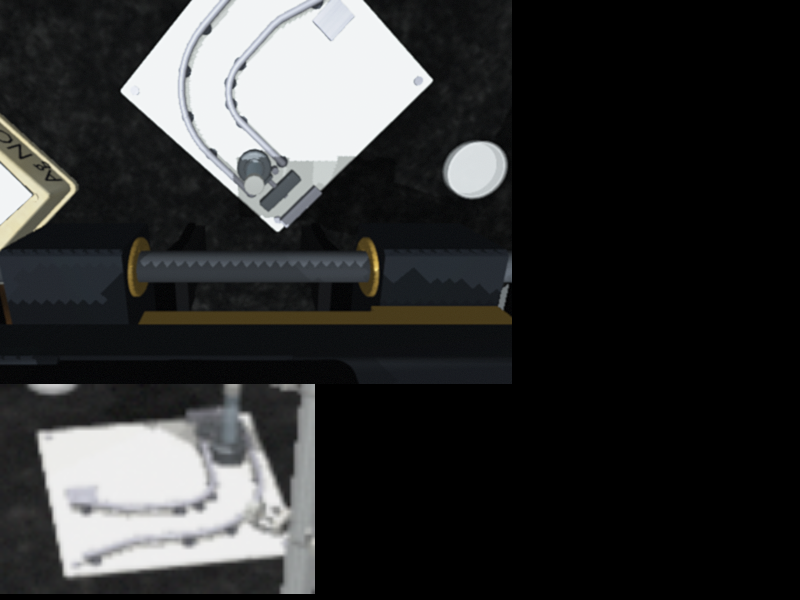

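The picture shows the puck upright at the lane end, base at (163,254) and cap at (184,254), pressed against the flag and pegs with the hand clear. The felt flag travel was about 10 mm before a firm stop. Handing in.

```bash
python3 -c "
from h import *
print(finish_job())"
```

```text
the job is handed in; nothing more can be done
None
```

The tube stands upright at the end of the lane, released, with the flag pushed about 10 mm to a firm stop at the pegs. The highest sideways reading against rails, flag or pegs was about 7 N, and the job was handed in at about 29 s. In the open mouth the puck briefly pressed on the board with about 20 N, so I slid it the rest of the way barely clear of the board.

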